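Load the tacking jig and hold its backing arm home

TASK

Get the jig ready for a tack weld: take the two silver-grey steel rods out of the wooden rack and drop each one end-down into its own socket of the blue block on the jig. Then take the jig's spring-loaded arm by its red handle, swing it forward until it is fully home at its stop beside the rods, and finish while still holding it there with the gripper, because it springs back if let go. The brass rod stays in the rack and the other things on the bench stay where they are.

Things in the scene. Friction and masses are not known exactly. Their poses are not given: they have to be found in the camera images.
- rod_a: First silver-grey steel rod, 14 mm diameter, 130 mm long, 157 g nominal. Origin: centre of its lower end, z axis along the rod towards its upper end. It starts upright in one of the rack's three holes (which one varies), standing on the hole's floor 10 mm above the bench, so its top is 140 mm above the bench.
- rod_b: Second silver-grey steel rod, 14 mm diameter, 130 mm long, 157 g nominal. Origin: centre of its lower end, z axis along the rod towards its upper end. Same as the first. It starts upright in one of the rack's three holes (which one varies), standing on the hole's floor 10 mm above the bench, so its top is 140 mm above the bench.
- brass_rod: Golden brass rod of the same size as the steel rods (14 mm diameter, 130 mm long), upright in the remaining hole of the rack; it is to stay there. Origin: centre of its lower end.
- rack: Wooden rack block fixed to the bench, 155 mm (its x) by 50 mm (its y), 45 mm high, with three holes in a row along its x axis at -50, 0 and +50 mm, each 17 mm wide and 35 mm deep. Origin: centre of its underside, on the bench.
- jig: Tacking jig fixed to the bench. Dark base plate 12 mm thick, x -78 to 128 mm, y -80 to 65 mm in the jig's frame. Blue socket block on it, 105 (x) by 50 (y) mm, centred on the origin, top 62 mm above the bench. Yellow stop pin, 14 mm diameter, top 76 mm above the bench, at x = -66, y = -26 mm. Origin: on the bench under the middle of the block; z up.
- socket_near (a point): Centre of the mouth of one socket, on the top of the blue block, 62 mm above the bench, at x = -25 mm, y = 0 in the jig's frame. The socket is round, 19 mm wide with a 3 mm chamfer and 40 mm deep (floor 22 mm above the bench), vertical. A rod in it stands with its top 152 mm above the bench.
- socket_far (a point): The same for the other socket, at x = +25 mm, y = 0 in the jig's frame.
- pivot (a point): Point on the vertical pivot axis of the swing arm (flat aluminium bar with a copper backing shoe), 90 mm above the bench, at x = 95, y = -45 mm in the jig's frame, on top of the round pivot body.
- handle_top (a point): Centre of the top face of the red handle (swing_arm_c0 in the rules): an upright round post, 16 mm diameter, fixed to the end of the swing arm 185 mm from the pivot axis. It rises from the arm bar (top of the bar 78 mm above the bench) to 148 mm above the bench. With the arm at its stop it is at x = -90, y = -45 mm in the jig's frame.
- swing_arm (a joint): Angle of the sprung arm about its vertical pivot, rad. 0 = sprung back: the bar points from the pivot to the jig's -x turned 0.9 rad towards its -y. It grows clockwise seen from above; 0.9 = home at the hard stop by the yellow pin, the bar pointing to the jig's -x. A spring always pushes it back to 0: about 3.2 N at the handle at 0, rising to about 8 N at the stop.
- hammer: Hammer lying on the bench, to be left alone. Origin: on its underside.
- brush: Brush lying on the bench, to be left alone. Origin: on its underside.
- wrench: Steel wrench lying on the bench, to be left alone. Origin: on its underside.
- can: Can with a yellow label standing on the bench, 56 mm diameter, 150 mm high, to be left alone. Origin: centre of its underside.
- offcut: Offcut of 40 mm square tube, 150 mm long, lying on the bench, to be left alone. Origin: centre of its underside.
- square: Red magnetic welding square, 16 mm thick, legs 75 mm, lying on the bench, to be left alone. Origin: at its right-angled corner, on its underside.
There are look-alikes about, which are no part of the job. There is more than one size of the rack; the job needs the middle-sized.

How it is judged (in metres and radians):
On the way, in this order (a step that is already met when the one before it is completed fails the run):
1. both steel rods stand in the jig's sockets, one in each, let go (((horizontal distance between rod_a and socket_near below 0.008 m and z of rod_a in the frame of socket_near below -0.034 m) or (horizontal distance between rod_a and socket_far below 0.008 m and z of rod_a in the frame of socket_far below -0.034 m)) and ((horizontal distance between rod_b and socket_near below 0.008 m and z of rod_b in the frame of socket_near below -0.034 m) or (horizontal distance between rod_b and socket_far below 0.008 m and z of rod_b in the frame of socket_far below -0.034 m)) and angle between each of rod_a, rod_b's own z axis and vertical below 0.2 rad and contact force between the fingers and rod_a below 0.3 N and contact force between the fingers and rod_b below 0.3 N), for 0.2 s.
2. then the arm is swung to its stop by the red handle (value of joint swing_arm above 0.86 rad and contact force between the fingers and swing_arm_c0 above 2.5 N), for 0.2 s.
At the end, for the whole second after the job is handed in: Steel rods in the two sockets (lower end 34 mm or more below the mouth, within 8 mm of centre, tilt under 0.2 rad), fingers off them; swing arm above 0.86 rad (stop: 0.9), fingers still on the red handle with over 2.5 N; brass rod in the rack (all of step 1 and all of step 2 and value of joint swing_arm below 1 rad and horizontal distance between brass_rod and rack below 0.065 m and height (world z) of brass_rod below 0.02 m); the arm keeps its last pose, push and grip.
It fails at once if the brass rod is taken from its hole (distance of brass_rod from where it was at the start of the episode above 0.025 m).
It fails at once if a bystander on the bench is shifted by more than 30 mm (distance of any of hammer, brush, wrench, can, offcut, square from where it was at the start of the episode above 0.03 m).
It also fails if it takes over 72 s, if anything falls off the work surface, if the arm or the gripper's body presses on something with over 40 N, if the wrist force passes 120 N, or if a joint passes its speed limit or range.

ROBOT

A 6-joint arm with a two-finger parallel gripper is mounted at the origin on the work surface. World frame = base frame: x ahead of the robot, y to its left, z up, the work surface at z = 0. Lengths are in m, angles in degrees, forces in N, time in s.
With the tool pointing down it reaches from about 0.375 to 0.9 m from the base axis. Payload 3.1 kg.
Tool frame: the origin (TCP) lies on the centre line of the jaws, within the pads' length; the fingertips stand 25 mm ahead of it and the grasp point (between the pads) lies 6 mm ahead of it; z points along the fingers, y is the line along which they close (so a half turn about z gives the same grasp; the last joint's range is limited). The gripper opens to 87 mm and grips with 3 to 60 N. Pads are 19 mm wide; open, the fingers measure 117 mm over their backs; the gripper's body (75 mm by 190 mm) begins 51 mm behind the grasp point.
Start: joints at [62.768, 30.224, 82.088, -0, 67.689, -10.227], TCP at [0.183, 0.598, 0.248] pointing down, gripper open.
Joint ranges: [-176.69, 176.69], [-43.24, 126.21], [12.49, 139.97], [-82, 262], [0, 151.66], [-163.58, 163.58]. Speed limits (degrees/s): [159.86, 159.86, 180, 180, 180, 180].

INTERFACE

Orientations are given as a 3x3 rotation matrix whose columns are the frame's x, y, z axes.
In Python, from rig import read_state, capture, camera_params, hand_in gives the robot as it stands.
- The arm moves only by the tool apply_moves, never from a script. Its argument "rows" is a list of rows, each an object of numbers: "x", "y", "z": the shift along the tool's x, y, z in mm; "rx", "ry", "rz": the turn, a rotation vector about the tool's x, y, z in units of 6 degrees (1.0 is 6 degrees); "claw": the closure in counts, from 0 (fully open) to 255 (shut). A call has 1 to 10 rows; each row is the pose to reach, as a shift and turn from the pose commanded when the call began, along the tool's axes at that moment; what a row does not reach only later rows make up. A row lasts 1/8 s, in which the tool goes at most 62.5 mm and 10.7 degrees, less where a joint would pass 70% of its speed; a pose out of reach is approached as far as the arm can. A call with a gripper value outside its range is refused whole. The fingers move at their own pace and stop on an object; the grip force is fixed at half the most. Time passes only in rows, so rows that repeat a pose let the fingers close. It gives the time, the measured TCP pose, the force, the opening and the grip force at its end, in the units of the state.
- read_state(): the state, without advancing time (a new reading comes with each control period).
- capture(name): name is "scene" or "side" or "wrist"; returns (picture, depth): 420x560x3 uint8, red, green, blue; 420x560 float32, m along the optical axis (not along the pixel's ray), 0 where there is no reading.
- camera_params(name): a dict with "fx", "fy", "cx", "cy" (pixels), "xyz" and "orientation" of the camera in the world. Camera axes: x right, y up, looking along -z (the intrinsics and any distortion apply to the point x, -y, -z); pixel columns grow to the right and rows downward; lengths in m; the calibration is good to about 2 mm. The wrist camera is an equidistant fisheye: a pixel r from the principal point sees the ray r / f radians off the axis. A picture is of the moment at which its call begins: read the wrist's pose just before it. camera_params takes no time and is no camera call; for the wrist camera it gives the pose at the moment of the call.
- hand_in(): hands the job in; it is judged then, once.
The state is a dict: "time_s": time; "joint_positions": joint angles; "qvel": joint speeds; "tau": joint torques, N m; "position": TCP position; "tcp_rot": TCP orientation; "force": force on the tool from outside, world axes, zero at the start; "moment": the same for the moment, N m; "opening": opening from 0.0 (shut) to 1.0 (fully open); "grasp_force": force on a finger pad.
Only numpy, scipy, OpenCV 4.12 (cv2) and the standard library are available. Lean on these libraries where they do the work, as an engineer would, in place of code of your own. Each camera call takes 0.05 s, during which the arm holds its last target. There are 200 camera calls.

## Working session

There is one attempt and no reset: what is moved stays moved. The work goes in short steps, Python scripts to look and compute and a tool call to move; the robot and the scene stay as the last step left them, time stands still between calls to the robot, and variables do not carry over. Pictures are saved under pics/ and viewed, at most 10 in all, crops included, and the job is handed in when it is done.

Besides the shell and the picture viewer there is one more tool, called after "Call:" as name([rows], argument=value, ...), one row to a line, values as JSON. apply_moves: Moves the arm, as the interface text tells. Its arguments: {"type":"object","properties":{"rows":{"type":"array"}},"required":["rows"]}

```bash
ls; mkdir -p pics
python3 - <<'E'
from rig import *
import cv2,numpy as np
for n in("scene","side"):
    p,d=capture(n);np.savez(n,p=p,d=d);cv2.imwrite(f"pics/{n}.png",cv2.resize(p[:,:,::-1],(800,600)))
    c=camera_params(n);print(n,c)
s=read_state();print(s['time_s'],s['position'],s['tcp_rot'],s['opening'])
E
```

```text
pics
scene {'fx': 381.3908021728868, 'fy': 381.3908021728868, 'cx': 277.609667131789, 'cy': 204.85171304450293, 'xyz': array([ 1.37417409, -0.16167961,  1.09700132]), 'orientation': array([[ 0.20558486, -0.73282877,  0.64861149],
       [ 0.97862773,  0.15716619, -0.13261427],
       [-0.00475624,  0.66201268,  0.74947755]])}
side {'fx': 433.27971979520356, 'fy': 433.27971979520356, 'cx': 276.4130950879844, 'cy': 212.9969994633251, 'xyz': array([0.43302047, 1.17862697, 0.96395353]), 'orientation': array([[-0.99510124,  0.0665507 , -0.0731063 ],
       [-0.09808125, -0.57188874,  0.81444665],
       [ 0.01239332,  0.81762722,  0.57561456]])}
0.1 [0.18245353 0.59714421 0.24667278] [[-9.56265897e-01  2.92497372e-01 -9.06593500e-04]
 [ 2.92498551e-01  9.56264419e-01 -1.71982683e-03]
 [ 3.63898279e-04 -1.90978903e-03 -9.99998110e-01]] 1.0004424878922304
```

View pics/scene.png

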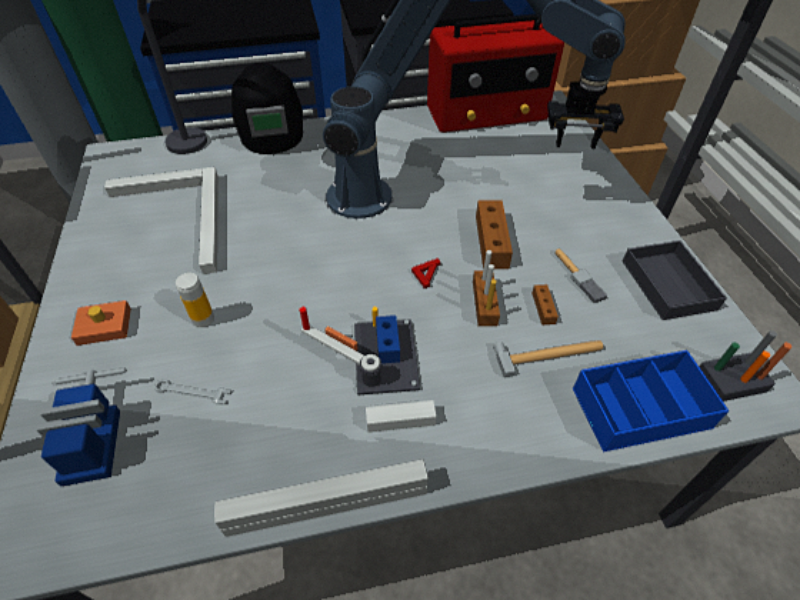

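View pics/side.png

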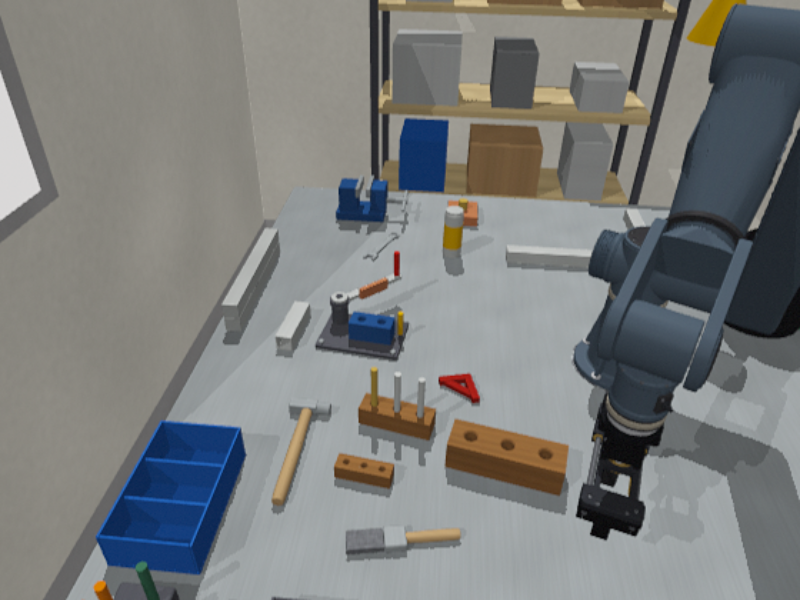

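The side view shows three racks: large (507,455) with empty holes, small (364,470) with empty holes, and middle-sized (397,412) holding the brass rod (374,388) and two steel rods (398,392), (421,397). The middle one fits because it is the middle size and holds the rods. The jig's blue block is at (372,327), the yellow pin at (401,322) and the red handle at (397,263). I'll confirm with a crop and measure.

```bash
cat > h.py <<'E'
import numpy as np,cv2
from rig import *
def ray(c,u,v):
    return c['xyz'],c['orientation']@np.array([(u-c['cx'])/c['fx'],-(v-c['cy'])/c['fy'],-1.])
def on(c,u,v,z):
    o,d=ray(c,u,v);return o+d*(z-o[2])/d[2]
def blobs(m,amin=15):
    n,l,s,ce=cv2.connectedComponentsWithStats(m.astype(np.uint8))
    return [(s[i][:5].tolist(),ce[i].round(1).tolist(),l==i) for i in range(1,n) if s[i][4]>=amin]
E
python3 - <<'E'
from h import *
p=np.load('side.npz')['p'];c=camera_params('side')
cr=p[170:310,210:320];cv2.imwrite('pics/crop.png',cv2.resize(cr[:,:,::-1],None,fx=4,fy=4,interpolation=cv2.INTER_CUBIC))
hsv=cv2.cvtColor(p,cv2.COLOR_RGB2HSV);H,S,V=[hsv[:,:,i].astype(int) for i in range(3)]
roi=np.zeros(H.shape,bool);roi[170:310,210:320]=1
for n,m in dict(blue=(abs(H-110)<15)&(S>120),red=((H<5)|(H>174))&(S>170),yel=(abs(H-25)<7)&(S>120),grey=(S<40)&(V>150)).items():
    for b in blobs(m&roi): print(n,b[0],b[1])
E
```

```text
blue [244, 218, 32, 24, 600] [259.6, 229.4]
red [276, 176, 3, 17, 50] [277.0, 184.2]
red [307, 263, 13, 11, 94] [314.3, 266.9]
yel [310, 170, 10, 5, 45] [314.9, 171.8]
yel [278, 218, 4, 17, 60] [279.7, 226.1]
yel [260, 257, 4, 28, 109] [261.5, 270.6]
grey [210, 170, 110, 140, 10277] [264.2, 232.3]
```

View pics/crop.png

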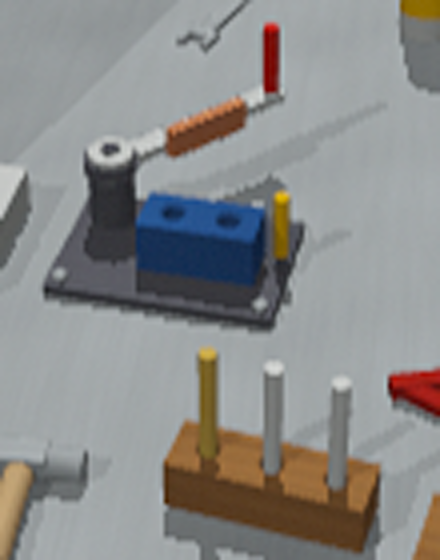

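The crop confirms the middle rack. Brass is at crop (207,354), steel at (273,369) and (341,383), sockets at (173,212) and (229,220), pivot top at (111,150), and handle top at (271,27).

Run:
```python
from h import *
c=camera_params('side')
P={}
for n,u,v,z in [('brass',207,354,.14),('s1',273,369,.14),('s2',341,383,.14),('far',173,212,.062),('near',229,220,.062),('pin',281,196,.076),('pivot',111,150,.09),('handle',271,27,.148)]:
    P[n]=on(c,210+u/4-.4,170+v/4-.4,z);print(n,P[n].round(4))
for a,b in [('brass','s1'),('s1','s2'),('far','near'),('pivot','handle'),('pin','near')]:
    d=P[b]-P[a];print(a,b,np.hypot(*d[:2]).round(4),np.degrees(np.arctan2(d[1],d[0])).round(1))
```

```text
brass [0.5586 0.2421 0.14  ]
s1 [0.5099 0.2528 0.14  ]
s2 [0.4608 0.2622 0.14  ]
far [ 0.6238 -0.0299  0.062 ]
near [ 0.5738 -0.0239  0.062 ]
pin [ 0.5305 -0.0453  0.076 ]
pivot [ 0.686  -0.0782  0.09  ]
handle [ 0.5564 -0.2119  0.148 ]
brass s1 0.0499 167.5
s1 s2 0.05 169.2
far near 0.0504 173.1
pivot handle 0.1862 -134.1
pin near 0.0483 26.3
```

```bash
cat >> h.py <<'E'
from scipy.spatial.transform import Rotation as R
def plan(x,y,z,ya):
    "target TCP, angle of tool y in world, tool down -> row numbers"
    s=read_state();a=np.radians(ya);Y=np.array([np.cos(a),np.sin(a),0]);Z=np.array([0,0,-1.])
    T=np.c_[np.cross(Y,Z),Y,Z];M=s['tcp_rot']
    d=M.T@(np.array([x,y,z])-s['position'])*1000
    r=np.degrees(R.from_matrix(M.T@T).as_rotvec())/6
    print('shift',d.round(1),'turn',r.round(2),'t',s['time_s'])
E
python3 -c "
from h import *
plan(.4608,.2622,.26,78.3)"
```

```text
shift [-364.1 -238.9  -13. ] turn [-0.02 -0.   -0.88] t 0.1
```

Call:
apply_moves([
  {"x":-364,"y":-239,"z":-13,"rx":-0.02,"rz":-0.88},
  {"x":-364,"y":-239,"z":-13,"rx":-0.02,"rz":-0.88},
  {"x":-364,"y":-239,"z":-13,"rx":-0.02,"rz":-0.88},
  {"x":-364,"y":-239,"z":-13,"rx":-0.02,"rz":-0.88},
  {"x":-364,"y":-239,"z":-13,"rx":-0.02,"rz":-0.88},
  {"x":-364,"y":-239,"z":-13,"rx":-0.02,"rz":-0.88},
  {"x":-364,"y":-239,"z":-13,"rx":-0.02,"rz":-0.88},
  {"x":-364,"y":-239,"z":-13,"rx":-0.02,"rz":-0.88},
  {"x":-364,"y":-239,"z":-13,"rx":-0.02,"rz":-0.88},
  {"x":-364,"y":-239,"z":-13,"rx":-0.02,"rz":-0.88},
])

```text
validation failed for argument at $.ro...
```

```bash
python3 -c "
from h import *
c=camera_params('wrist');print(c);plan(.4608,.2622,.116,78.3)
p,d=capture('wrist');np.savez('w1',p=p,d=d);cv2.imwrite('pics/w1.png',p[:,:,::-1])"
```

```text
{'fx': 325.19226210127806, 'fy': 325.19226210127806, 'cx': 281.2118559939696, 'cy': 208.849250595354, 'xyz': array([0.10813052, 0.62102477, 0.38291197]), 'orientation': array([[ 0.29197956, -0.9187956 , -0.26563618],
       [ 0.95642162,  0.27980264,  0.08347557],
       [-0.00237128, -0.27843334,  0.96045263]])}
shift [-364.2 -238.6  131. ] turn [-0.02 -0.   -0.88] t 0.1
```

View pics/w1.png

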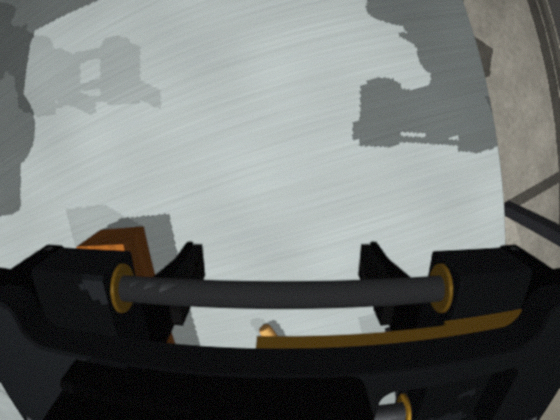

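The move was refused, probably because a row needs every key. The wrist picture therefore shows the start pose, with fingers at (185,280) and (375,280) and bare bench above them. I'll retry with full rows.

Call:
apply_moves([
  {"x":-364,"y":-239,"z":-13,"rx":0,"ry":0,"rz":-0.88,"claw":0},
  {"x":-364,"y":-239,"z":-13,"rx":0,"ry":0,"rz":-0.88,"claw":0},
  {"x":-364,"y":-239,"z":-13,"rx":0,"ry":0,"rz":-0.88,"claw":0},
  {"x":-364,"y":-239,"z":-13,"rx":0,"ry":0,"rz":-0.88,"claw":0},
  {"x":-364,"y":-239,"z":-13,"rx":0,"ry":0,"rz":-0.88,"claw":0},
  {"x":-364,"y":-239,"z":-13,"rx":0,"ry":0,"rz":-0.88,"claw":0},
  {"x":-364,"y":-239,"z":-13,"rx":0,"ry":0,"rz":-0.88,"claw":0},
  {"x":-364,"y":-239,"z":-13,"rx":0,"ry":0,"rz":-0.88,"claw":0},
  {"x":-364,"y":-239,"z":-13,"rx":0,"ry":0,"rz":-0.88,"claw":0},
  {"x":-364,"y":-239,"z":-13,"rx":0,"ry":0,"rz":-0.88,"claw":0},
])

```text
time_s: 1.4
position: [0.4596, 0.2637, 0.2603]
tcp_rot: [[-0.98, 0.201, -0.001], [0.201, 0.98, -0.0], [0.001, -0.0, -1.0]]
force: [0.1, -0.1, 0.1]
opening: 0.998
grasp_force: 0.0
```

```bash
cat >> h.py <<'E'
def won(c,u,v,z):
    x=np.array([u-c['cx'],v-c['cy']]);r=np.hypot(*x);t=r/c['fx'];e=x/max(r,1e-9)*np.sin(t)
    d=c['orientation']@np.array([e[0],-e[1],-np.cos(t)]);return c['xyz']+d*(z-c['xyz'][2])/d[2]
E
python3 -c "
from h import *
c=camera_params('wrist');plan(.4608,.2622,.116,78.3)
p,d=capture('wrist');np.savez('w2',p=p,d=d,x=c['xyz'],o=c['orientation']);cv2.imwrite('pics/w2.png',p[:,:,::-1])"
```

```text
shift [ -1.6  -1.2 144.3] turn [-0.   -0.01  0.01] t 1.4
```

View pics/w2.png

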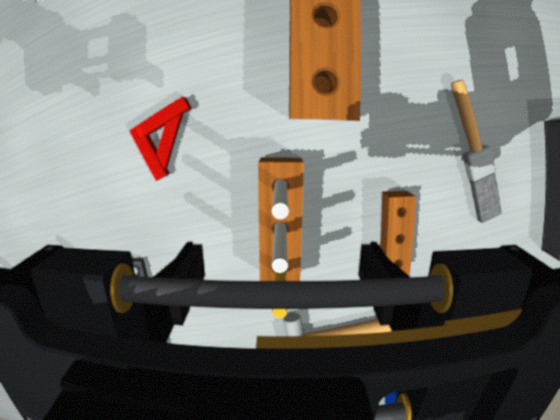

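The wrist view shows the steel rod tops at (280,211) and (280,266) and brass at (280,312), centred between the fingers.

```bash
python3 -c "
from h import *
c=camera_params('wrist')
for u,v in((280,211),(280,266),(280,311)): print(won(c,u,v,.14).round(4))"
```

```text
[0.4579 0.2641 0.14  ]
[0.5071 0.254  0.14  ]
[0.5537 0.2443 0.14  ]
```

Call:
apply_moves([
  {"x":0,"y":-0.5,"z":50,"rx":0,"ry":0,"rz":0,"claw":0},
  {"x":0,"y":-0.5,"z":100,"rx":0,"ry":0,"rz":0,"claw":0},
  {"x":0,"y":-0.5,"z":144,"rx":0,"ry":0,"rz":0,"claw":0},
  {"x":0,"y":-0.5,"z":144,"rx":0,"ry":0,"rz":0,"claw":0},
  {"x":0,"y":-0.5,"z":144,"rx":0,"ry":0,"rz":0,"claw":120},
  {"x":0,"y":-0.5,"z":144,"rx":0,"ry":0,"rz":0,"claw":255},
  {"x":0,"y":-0.5,"z":144,"rx":0,"ry":0,"rz":0,"claw":255},
  {"x":0,"y":-0.5,"z":144,"rx":0,"ry":0,"rz":0,"claw":255},
  {"x":0,"y":-0.5,"z":144,"rx":0,"ry":0,"rz":0,"claw":255},
  {"x":0,"y":-0.5,"z":144,"rx":0,"ry":0,"rz":0,"claw":255},
])

```text
time_s: 2.7
position: [0.4609, 0.2621, 0.1166]
tcp_rot: [[-0.979, 0.203, 0.0], [0.203, 0.979, -0.0], [-0.0, -0.0, -1.0]]
force: [0.1, -0.4, -0.4]
opening: 0.397
grasp_force: 0.0
```

Still closing. I'll wait, then lift.

Call:
apply_moves([
  {"x":0,"y":0,"z":0,"rx":0,"ry":0,"rz":0,"claw":255},
  {"x":0,"y":0,"z":0,"rx":0,"ry":0,"rz":0,"claw":255},
  {"x":0,"y":0,"z":0,"rx":0,"ry":0,"rz":0,"claw":255},
  {"x":0,"y":0,"z":0,"rx":0,"ry":0,"rz":0,"claw":255},
  {"x":0,"y":0,"z":0,"rx":0,"ry":0,"rz":0,"claw":255},
  {"x":0,"y":0,"z":-30,"rx":0,"ry":0,"rz":0,"claw":255},
  {"x":0,"y":0,"z":-70,"rx":0,"ry":0,"rz":0,"claw":255},
  {"x":0,"y":0,"z":-120,"rx":0,"ry":0,"rz":0,"claw":255},
  {"x":0,"y":0,"z":-120,"rx":0,"ry":0,"rz":0,"claw":255},
])

```text
time_s: 3.82
position: [0.4632, 0.263, 0.2403]
tcp_rot: [[-0.979, 0.203, 0.009], [0.203, 0.979, 0.003], [-0.008, 0.004, -1.0]]
force: [0.1, -0.1, -1.1]
opening: 0.153
grasp_force: 30.0
```

```bash
python3 -c "
from h import *
plan(.615,-.029,.236,84)"
```

```text
shift [-207.9 -255.1    4.8] turn [ 0.04  0.08 -0.95] t 3.825
```

Call:
apply_moves([
  {"x":-26,"y":-32,"z":0,"rx":0,"ry":0,"rz":-0.1,"claw":255},
  {"x":-60,"y":-75,"z":0,"rx":0,"ry":0,"rz":-0.3,"claw":255},
  {"x":-95,"y":-115,"z":0,"rx":0,"ry":0,"rz":-0.4,"claw":255},
  {"x":-130,"y":-155,"z":0,"rx":0.04,"ry":0.08,"rz":-0.6,"claw":255},
  {"x":-165,"y":-195,"z":0,"rx":0.04,"ry":0.08,"rz":-0.8,"claw":255},
  {"x":-195,"y":-230,"z":0,"rx":0.04,"ry":0.08,"rz":-0.95,"claw":255},
  {"x":-220,"y":-250,"z":0,"rx":0.04,"ry":0.08,"rz":-0.95,"claw":255},
  {"x":-232,"y":-260,"z":0,"rx":0.04,"ry":0.08,"rz":-0.95,"claw":255},
  {"x":-232,"y":-260,"z":0,"rx":0.04,"ry":0.08,"rz":-0.95,"claw":255},
  {"x":-232,"y":-260,"z":0,"rx":0.04,"ry":0.08,"rz":-0.95,"claw":255},
])

```text
time_s: 5.08
position: [0.6339, -0.0381, 0.2359]
tcp_rot: [[-0.995, 0.104, -0.011], [0.104, 0.995, -0.002], [0.011, -0.003, -1.0]]
force: [-0.2, 0.3, -1.4]
opening: 0.155
grasp_force: 30.0
```

```bash
python3 -c "
from h import *
c=camera_params('wrist');plan(.6238,-.0299,.236,84)
p,d=capture('wrist');np.savez('w3',p=p,d=d,x=c['xyz'],o=c['orientation']);cv2.imwrite('pics/w3.png',p[:,:,::-1])"
```

```text
shift [10.9  7.1  0. ] turn [-0.03 -0.11  0.01] t 5.075
```

View pics/w3.png

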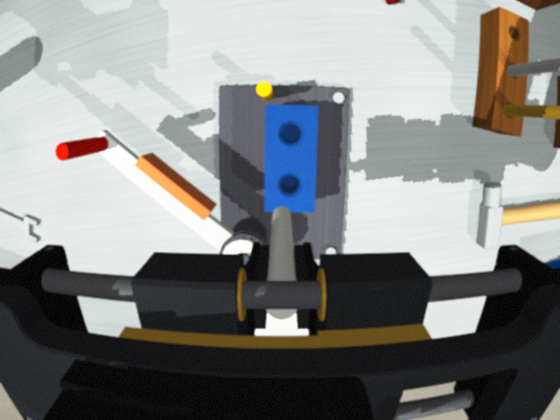

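The wrist view shows the sockets at (290,132) near and (290,184) far, the pin top at (264,89), the held rod's lower end at about (282,208), and the handle top at (64,152).

Run:
```python
from h import *
z=np.load('w3.npz');c=camera_params('wrist');c['xyz']=z['x'];c['orientation']=z['o'];p=z['p']
hsv=cv2.cvtColor(p,cv2.COLOR_RGB2HSV);H,S,V=[hsv[:,:,i].astype(int) for i in range(3)]
roi=np.zeros(H.shape,bool);roi[108:200,270:312]=1
for b in blobs((V<110)&roi,20):print('sock',b[1],b[0],won(c,b[1][0],b[1][1],.062).round(4))
for n,u,v,h in(('near',290,131,.062),('far',290,183,.062),('pin',264,89,.076),('handle',64,152,.148),('rodend',282,210,.13)):print(n,won(c,u,v,h).round(4))
P=[won(c,290,131,.062),won(c,290,183,.062)];d=P[1]-P[0];print(np.hypot(*d[:2]),np.degrees(np.arctan2(d[1],d[0])))
```

```text
sock [290.4, 133.8] [281, 125, 19, 18, 259] [ 0.5714 -0.0223  0.062 ]
sock [289.1, 184.5] [281, 177, 17, 17, 229] [ 0.6203 -0.0284  0.062 ]
near [ 0.5687 -0.0224  0.062 ]
far [ 0.6189 -0.0274  0.062 ]
pin [ 0.5274 -0.042   0.076 ]
handle [ 0.5543 -0.2068  0.148 ]
rodend [ 0.6262 -0.036   0.13  ]
0.050472653721831656 -5.68191953722001
```

Call:
apply_moves([
  {"x":12.7,"y":6.8,"z":0,"rx":0,"ry":-0.11,"rz":0,"claw":255},
  {"x":12.7,"y":6.8,"z":20,"rx":0,"ry":-0.11,"rz":0,"claw":255},
  {"x":12.3,"y":6.8,"z":40,"rx":0,"ry":-0.11,"rz":0,"claw":255},
  {"x":12,"y":6.8,"z":60,"rx":0,"ry":-0.11,"rz":0,"claw":255},
  {"x":12,"y":6.8,"z":68,"rx":0,"ry":-0.11,"rz":0,"claw":255},
  {"x":12,"y":6.8,"z":73,"rx":0,"ry":-0.11,"rz":0,"claw":255},
  {"x":12,"y":6.8,"z":78,"rx":0,"ry":-0.11,"rz":0,"claw":255},
  {"x":12,"y":6.8,"z":83,"rx":0,"ry":-0.11,"rz":0,"claw":255},
  {"x":12,"y":6.8,"z":83,"rx":0,"ry":-0.11,"rz":0,"claw":255},
])

```text
time_s: 6.25
position: [0.6232, -0.0315, 0.1535]
tcp_rot: [[-0.994, 0.105, 0.003], [0.105, 0.994, -0.003], [-0.003, -0.003, -1.0]]
force: [0.1, 0.7, -3.6]
opening: 0.156
grasp_force: 30.0
```

Call:
apply_moves([
  {"x":0,"y":0,"z":10,"rx":0,"ry":0,"rz":0,"claw":255},
  {"x":0,"y":0,"z":18,"rx":0,"ry":0,"rz":0,"claw":255},
  {"x":0,"y":0,"z":23,"rx":0,"ry":0,"rz":0,"claw":255},
  {"x":0,"y":0,"z":23,"rx":0,"ry":0,"rz":0,"claw":255},
])

```text
time_s: 6.75
position: [0.6229, -0.0316, 0.1297]
tcp_rot: [[-0.994, 0.105, 0.001], [0.105, 0.994, -0.003], [-0.002, -0.003, -1.0]]
force: [0.4, 1.9, -2.9]
opening: 0.156
grasp_force: 30.0
```

Call:
apply_moves([
  {"x":0,"y":1.5,"z":0,"rx":0,"ry":0,"rz":0,"claw":0},
  {"x":0,"y":1.5,"z":0,"rx":0,"ry":0,"rz":0,"claw":0},
  {"x":0,"y":1.5,"z":0,"rx":0,"ry":0,"rz":0,"claw":0},
  {"x":0,"y":1.5,"z":0,"rx":0,"ry":0,"rz":0,"claw":0},
  {"x":0,"y":1.5,"z":0,"rx":0,"ry":0,"rz":0,"claw":0},
  {"x":0,"y":1.5,"z":-40,"rx":0,"ry":0,"rz":0,"claw":0},
  {"x":0,"y":1.5,"z":-90,"rx":0,"ry":0,"rz":0,"claw":0},
  {"x":0,"y":1.5,"z":-120,"rx":0,"ry":0,"rz":0,"claw":0},
  {"x":0,"y":1.5,"z":-120,"rx":0,"ry":0,"rz":0,"claw":0},
])

```text
time_s: 7.88
position: [0.6248, -0.0302, 0.2537]
tcp_rot: [[-0.994, 0.105, 0.009], [0.105, 0.994, -0.006], [-0.01, -0.005, -1.0]]
force: [-0.3, -0.0, -0.3]
opening: 0.985
grasp_force: 0.0
```

```bash
python3 -c "
from h import *
plan(.5100,.2530,.24,78.3)
p,d=capture('side');c=camera_params('side');np.savez('s2',p=p,d=d)
cr=p[170:310,210:320];cv2.imwrite('pics/crop2.png',cv2.resize(cr[:,:,::-1],None,fx=4,fy=4,interpolation=cv2.INTER_CUBIC))"
```

```text
shift [143.9 269.7  11. ] turn [-0.04  0.1   0.95] t 7.875
```

View pics/crop2.png

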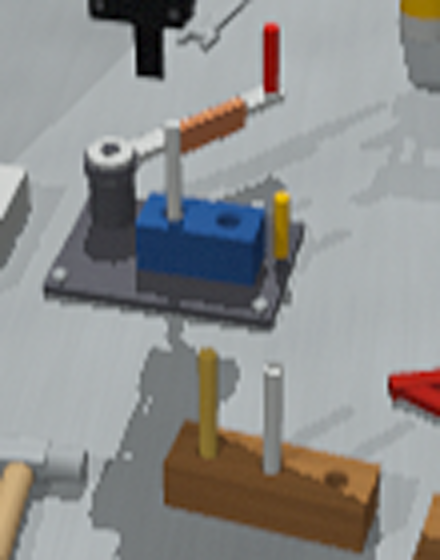

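The first rod stands in the far socket, crop (173,170). Next is the second rod at crop (273,415).

Call:
apply_moves([
  {"x":28,"y":52,"z":0,"rx":0,"ry":0,"rz":0.2,"claw":0},
  {"x":57,"y":106,"z":4,"rx":0,"ry":0.1,"rz":0.4,"claw":0},
  {"x":86,"y":160,"z":8,"rx":0,"ry":0.1,"rz":0.6,"claw":0},
  {"x":115,"y":214,"z":11,"rx":-0.04,"ry":0.1,"rz":0.8,"claw":0},
  {"x":144,"y":269.7,"z":11,"rx":-0.04,"ry":0.1,"rz":0.95,"claw":0},
  {"x":144,"y":269.7,"z":11,"rx":-0.04,"ry":0.1,"rz":0.95,"claw":0},
  {"x":144,"y":269.7,"z":11,"rx":-0.04,"ry":0.1,"rz":0.95,"claw":0},
  {"x":144,"y":269.7,"z":11,"rx":-0.04,"ry":0.1,"rz":0.95,"claw":0},
])

```text
time_s: 8.93
position: [0.5087, 0.2519, 0.2375]
tcp_rot: [[-0.979, 0.205, -0.008], [0.205, 0.979, 0.001], [0.008, -0.001, -1.0]]
force: [-0.0, -0.2, -0.1]
opening: 0.998
grasp_force: 0.0
```

```bash
python3 -c "
from h import *
plan(.5100,.2530,.116,78.3)"
```

```text
shift [ -2.    1.4 121.4] turn [-0.01 -0.08 -0.02] t 8.925
```

Call:
apply_moves([
  {"x":-1.5,"y":1,"z":50,"rx":0,"ry":-0.05,"rz":0,"claw":0},
  {"x":-1.5,"y":1,"z":95,"rx":0,"ry":-0.05,"rz":0,"claw":60},
  {"x":-1.5,"y":1,"z":121,"rx":0,"ry":-0.05,"rz":0,"claw":120},
  {"x":-1.5,"y":1,"z":121,"rx":0,"ry":-0.05,"rz":0,"claw":255},
  {"x":-1.5,"y":1,"z":121,"rx":0,"ry":-0.05,"rz":0,"claw":255},
  {"x":-1.5,"y":1,"z":121,"rx":0,"ry":-0.05,"rz":0,"claw":255},
  {"x":-1.5,"y":1,"z":121,"rx":0,"ry":-0.05,"rz":0,"claw":255},
  {"x":-1.5,"y":1,"z":121,"rx":0,"ry":-0.05,"rz":0,"claw":255},
  {"x":-1.5,"y":1,"z":121,"rx":0,"ry":-0.05,"rz":0,"claw":255},
  {"x":-1.5,"y":1,"z":121,"rx":0,"ry":-0.05,"rz":0,"claw":255},
])

```text
time_s: 10.18
position: [0.5089, 0.2539, 0.1174]
tcp_rot: [[-0.979, 0.203, -0.002], [0.203, 0.979, -0.0], [0.002, -0.001, -1.0]]
force: [-0.6, -1.0, 1.5]
opening: 0.155
grasp_force: 30.0
```

Call:
apply_moves([
  {"x":0,"y":0,"z":0,"rx":0,"ry":0,"rz":0,"claw":255},
  {"x":0,"y":0,"z":0,"rx":0,"ry":0,"rz":0,"claw":255},
  {"x":0,"y":0,"z":0,"rx":0,"ry":0,"rz":0,"claw":255},
  {"x":0,"y":0,"z":0,"rx":0,"ry":0,"rz":0,"claw":255},
])

```text
time_s: 10.68
position: [0.509, 0.254, 0.1174]
tcp_rot: [[-0.979, 0.203, -0.002], [0.203, 0.979, 0.0], [0.002, -0.0, -1.0]]
force: [-0.1, -3.6, 5.3]
opening: 0.153
grasp_force: 30.0
```

Call:
apply_moves([
  {"x":0,"y":0,"z":-30,"rx":0,"ry":0,"rz":0,"claw":255},
  {"x":0,"y":0,"z":-75,"rx":0,"ry":0,"rz":0,"claw":255},
  {"x":0,"y":0,"z":-125,"rx":0,"ry":0,"rz":0,"claw":255},
  {"x":0,"y":0,"z":-125,"rx":0,"ry":0,"rz":0,"claw":255},
])

```text
time_s: 11.18
position: [0.5119, 0.2558, 0.2458]
tcp_rot: [[-0.979, 0.203, 0.007], [0.203, 0.979, 0.005], [-0.006, 0.006, -1.0]]
force: [0.2, -0.0, -2.3]
opening: 0.153
grasp_force: 30.0
```

```bash
python3 -c "
from h import *
plan(.5730,-.0235,.24,84)"
```

```text
shift [-116.5 -261.     4.9] turn [ 0.06  0.06 -0.96] t 11.175
```

Call:
apply_moves([
  {"x":-20,"y":-45,"z":0,"rx":0,"ry":0,"rz":-0.1,"claw":255},
  {"x":-40,"y":-90,"z":0,"rx":0,"ry":0,"rz":-0.3,"claw":255},
  {"x":-60,"y":-135,"z":0,"rx":0,"ry":0,"rz":-0.5,"claw":255},
  {"x":-80,"y":-180,"z":0,"rx":0,"ry":0,"rz":-0.7,"claw":255},
  {"x":-100,"y":-225,"z":0,"rx":0,"ry":0,"rz":-0.9,"claw":255},
  {"x":-112,"y":-250,"z":0,"rx":0,"ry":0,"rz":-0.96,"claw":255},
  {"x":-116,"y":-261,"z":0,"rx":0,"ry":0,"rz":-0.96,"claw":255},
  {"x":-116,"y":-261,"z":0,"rx":0,"ry":0,"rz":-0.96,"claw":255},
  {"x":-116,"y":-261,"z":0,"rx":0,"ry":0,"rz":-0.96,"claw":255},
  {"x":-116,"y":-261,"z":0,"rx":0,"ry":0,"rz":-0.96,"claw":255},
])

```text
time_s: 12.42
position: [0.5695, -0.0236, 0.2418]
tcp_rot: [[-0.995, 0.102, -0.002], [0.102, 0.995, 0.001], [0.002, 0.001, -1.0]]
force: [0.8, -0.4, -2.2]
opening: 0.159
grasp_force: 30.0
```

```bash
python3 -c "
from h import *
plan(.5730,-.0235,.1305,84)"
```

```text
shift [ -3.7   0.3 111.3] turn [ 0.01 -0.02  0.02] t 12.425
```

Rod bottom is at about 0.134.

Call:
apply_moves([
  {"x":-3.5,"y":0.3,"z":20,"rx":0,"ry":0,"rz":0,"claw":255},
  {"x":-3.5,"y":0.3,"z":40,"rx":0,"ry":0,"rz":0,"claw":255},
  {"x":-3.5,"y":0.3,"z":60,"rx":0,"ry":0,"rz":0,"claw":255},
  {"x":-3.5,"y":0.3,"z":70,"rx":0,"ry":0,"rz":0,"claw":255},
  {"x":-3.5,"y":0.3,"z":76,"rx":0,"ry":0,"rz":0,"claw":255},
  {"x":-3.5,"y":0.3,"z":82,"rx":0,"ry":0,"rz":0,"claw":255},
  {"x":-3.5,"y":0.3,"z":87,"rx":0,"ry":0,"rz":0,"claw":255},
  {"x":-3.5,"y":0.3,"z":87,"rx":0,"ry":0,"rz":0,"claw":255},
])

```text
time_s: 13.42
position: [0.5731, -0.025, 0.1547]
tcp_rot: [[-0.995, 0.104, -0.002], [0.104, 0.995, 0.001], [0.002, 0.0, -1.0]]
force: [-0.3, -0.0, -1.9]
opening: 0.15
grasp_force: 30.0
```

Call:
apply_moves([
  {"x":0,"y":1,"z":10,"rx":0,"ry":0,"rz":0,"claw":255},
  {"x":0,"y":1,"z":18,"rx":0,"ry":0,"rz":0,"claw":255},
  {"x":0,"y":1,"z":23.5,"rx":0,"ry":0,"rz":0,"claw":255},
  {"x":0,"y":1,"z":23.5,"rx":0,"ry":0,"rz":0,"claw":255},
  {"x":0,"y":1,"z":23.5,"rx":0,"ry":0,"rz":0,"claw":0},
  {"x":0,"y":1,"z":23.5,"rx":0,"ry":0,"rz":0,"claw":0},
  {"x":0,"y":1,"z":23.5,"rx":0,"ry":0,"rz":0,"claw":0},
  {"x":0,"y":1,"z":23.5,"rx":0,"ry":0,"rz":0,"claw":0},
  {"x":0,"y":1,"z":23.5,"rx":0,"ry":0,"rz":0,"claw":0},
])

```text
time_s: 14.55
position: [0.5733, -0.0239, 0.1315]
tcp_rot: [[-0.995, 0.104, -0.002], [0.104, 0.995, 0.001], [0.002, 0.0, -1.0]]
force: [1.1, -0.3, -0.0]
opening: 0.641
grasp_force: 0.0
```

Call:
apply_moves([
  {"x":0,"y":0,"z":-40,"rx":0,"ry":0,"rz":0,"claw":0},
  {"x":0,"y":0,"z":-90,"rx":0,"ry":0,"rz":0,"claw":0},
  {"x":0,"y":0,"z":-125,"rx":0,"ry":0,"rz":0,"claw":0},
  {"x":0,"y":0,"z":-125,"rx":0,"ry":0,"rz":0,"claw":0},
  {"x":0,"y":0,"z":-125,"rx":0,"ry":0,"rz":0,"claw":0},
])

```text
time_s: 15.18
position: [0.5728, -0.0239, 0.2557]
tcp_rot: [[-0.995, 0.104, -0.003], [0.104, 0.995, 0.001], [0.004, 0.001, -1.0]]
force: [-0.1, 0.3, -0.5]
opening: 0.994
grasp_force: 0.0
```

```bash
python3 -c "
from h import *
plan(.556,-.209,.25,125)
p,d=capture('side');c=camera_params('side');np.savez('s3',p=p,d=d)
cr=p[170:310,210:320];cv2.imwrite('pics/crop3.png',cv2.resize(cr[:,:,::-1],None,fx=4,fy=4,interpolation=cv2.INTER_CUBIC))"
```

```text
shift [  -2.6 -185.9    5.6] turn [ 0.02 -0.03 -6.83] t 15.175
```

View pics/crop3.png

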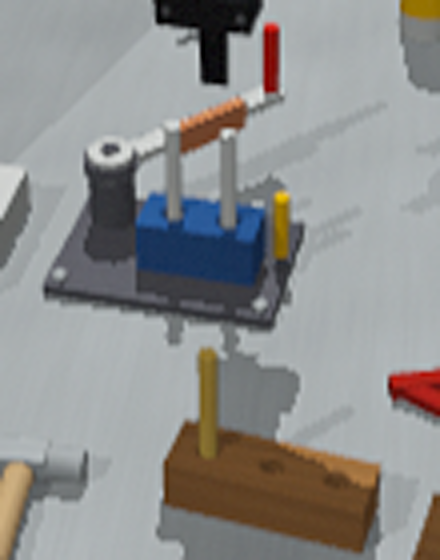

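Both steel rods stand in their sockets, at crop (173,170) and (229,178), with brass still in the rack. Now the handle.

Call:
apply_moves([
  {"x":0,"y":-30,"z":0,"rx":0,"ry":0,"rz":-1,"claw":0},
  {"x":-1,"y":-75,"z":0,"rx":0,"ry":0,"rz":-2,"claw":0},
  {"x":-2,"y":-120,"z":0,"rx":0,"ry":0,"rz":-3.2,"claw":0},
  {"x":-3,"y":-165,"z":0,"rx":0,"ry":0,"rz":-4.4,"claw":0},
  {"x":-3,"y":-189,"z":0,"rx":0,"ry":0,"rz":-5.6,"claw":0},
  {"x":-3,"y":-189,"z":0,"rx":0,"ry":0,"rz":-5.6,"claw":0},
  {"x":-3,"y":-189,"z":0,"rx":0,"ry":0,"rz":-5.6,"claw":0},
  {"x":-3,"y":-189,"z":0,"rx":0,"ry":0,"rz":-5.6,"claw":0},
])

```text
time_s: 16.23
position: [0.5567, -0.2108, 0.2558]
tcp_rot: [[-0.886, -0.464, -0.003], [-0.464, 0.886, 0.002], [0.002, 0.003, -1.0]]
force: [-0.1, 1.2, -0.6]
opening: 0.999
grasp_force: 0.0
```

Run:
```python
from h import *
plan(.5565,-.212,.124,118)
print(read_state()['joint_positions'])
c=camera_params('wrist');p,d=capture('wrist')
hsv=cv2.cvtColor(p,cv2.COLOR_RGB2HSV);H,S,V=[hsv[:,:,i].astype(int) for i in range(3)]
for b in blobs(((H<6)|(H>173))&(S>170)&(V>60),30):print(b[0],b[1],won(c,b[1][0],b[1][1],.148).round(4))
cv2.imwrite('pics/w4.png',p[:,:,::-1])
```

```text
shift [  0.5  -1.3 131.8] turn [ 0.03 -0.02 -0.05] t 16.225
[-3.14814408e+01  2.74599249e+01  8.58287011e+01 -1.47829595e-02
  6.69104643e+01 -1.49148005e+02]
[511, 161, 49, 49, 1123] [531.4, 183.3] [ 0.4156 -0.0107  0.148 ]
[272, 187, 18, 34, 482] [280.4, 203.9] [ 0.5467 -0.2145  0.148 ]
```

View pics/w4.png

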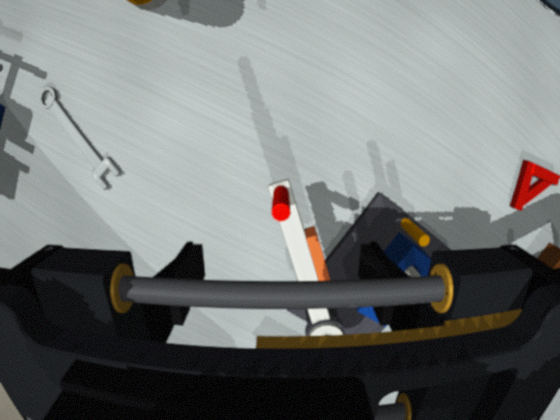

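The handle top is at (281,212), centred between the fingers just as the first rod was. I'll descend and grip.

Call:
apply_moves([
  {"x":0.5,"y":-1,"z":50,"rx":0,"ry":0,"rz":0,"claw":0},
  {"x":0.5,"y":-1,"z":100,"rx":0,"ry":0,"rz":0,"claw":0},
  {"x":0.5,"y":-1,"z":131,"rx":0,"ry":0,"rz":0,"claw":0},
  {"x":0.5,"y":-1,"z":131,"rx":0,"ry":0,"rz":0,"claw":255},
  {"x":0.5,"y":-1,"z":131,"rx":0,"ry":0,"rz":0,"claw":255},
  {"x":0.5,"y":-1,"z":131,"rx":0,"ry":0,"rz":0,"claw":255},
  {"x":0.5,"y":-1,"z":131,"rx":0,"ry":0,"rz":0,"claw":255},
  {"x":0.5,"y":-1,"z":131,"rx":0,"ry":0,"rz":0,"claw":255},
  {"x":0.5,"y":-1,"z":131,"rx":0,"ry":0,"rz":0,"claw":255},
  {"x":0.5,"y":-1,"z":131,"rx":0,"ry":0,"rz":0,"claw":255},
])

```text
time_s: 17.52
position: [0.5565, -0.2134, 0.1253]
tcp_rot: [[-0.886, -0.464, -0.002], [-0.464, 0.886, 0.001], [0.002, 0.002, -1.0]]
force: [1.0, -0.2, 0.7]
opening: 0.285
grasp_force: 0.0
```

Call:
apply_moves([
  {"x":0,"y":0,"z":0,"rx":0,"ry":0,"rz":0,"claw":255},
  {"x":0,"y":0,"z":0,"rx":0,"ry":0,"rz":0,"claw":255},
  {"x":0,"y":0,"z":0,"rx":0,"ry":0,"rz":0,"claw":255},
  {"x":0,"y":0,"z":0,"rx":0,"ry":0,"rz":0,"claw":255},
  {"x":0,"y":0,"z":0,"rx":0,"ry":0,"rz":0,"claw":255},
])

```text
time_s: 18.15
position: [0.5557, -0.2119, 0.1251]
tcp_rot: [[-0.886, -0.464, -0.004], [-0.464, 0.886, 0.003], [0.002, 0.005, -1.0]]
force: [-1.9, 5.2, 2.7]
opening: 0.177
grasp_force: 30.0
```

Run:
```python
from h import *
s=read_state();M=s['tcp_rot'];P=s['position'];pv=np.array([.6865,-.080,P[2]])
v=P-pv;a0=np.arctan2(v[1],v[0]);r=np.hypot(v[0],v[1]);print(r,np.degrees(a0)%360)
for k in range(1,21):
    t=.9*k/20;a=a0-t;q=pv+.185*np.array([np.cos(a),np.sin(a),0])-(pv+.185*np.array([np.cos(a0),np.sin(a0),0]))
    print(k,(M.T@q*1000).round(1)[:2],round(34*k/20/6,2))
```

```text
0.1857082618687158 225.24361998291428
1 [2.3 8. ] 0.28
2 [ 4.3 16.1] 0.57
3 [ 5.9 24.2] 0.85
4 [ 7.2 32.5] 1.13
5 [ 8.  40.7] 1.42
6 [ 8.5 49.1] 1.7
7 [ 8.7 57.4] 1.98
8 [ 8.4 65.7] 2.27
9 [ 7.8 74. ] 2.55
10 [ 6.8 82.3] 2.83
11 [ 5.4 90.5] 3.12
12 [ 3.7 98.6] 3.4
13 [  1.6 106.7] 3.68
14 [ -0.9 114.6] 3.97
15 [ -3.7 122.5] 4.25
16 [ -6.8 130.2] 4.53
17 [-10.4 137.7] 4.82
18 [-14.2 145.1] 5.1
19 [-18.4 152.3] 5.38
20 [-22.9 159.3] 5.67
```

Call:
apply_moves([
  {"x":2.3,"y":8,"z":0,"rx":0,"ry":0,"rz":0.28,"claw":255},
  {"x":4.3,"y":16,"z":0,"rx":0,"ry":0,"rz":0.57,"claw":255},
  {"x":5.9,"y":24.2,"z":0,"rx":0,"ry":0,"rz":0.85,"claw":255},
  {"x":7.2,"y":32.5,"z":0,"rx":0,"ry":0,"rz":1.13,"claw":255},
  {"x":8,"y":40.7,"z":0,"rx":0,"ry":0,"rz":1.42,"claw":255},
  {"x":8.5,"y":49,"z":0,"rx":0,"ry":0,"rz":1.7,"claw":255},
  {"x":8.7,"y":57.4,"z":0,"rx":0,"ry":0,"rz":1.98,"claw":255},
  {"x":8.4,"y":65.7,"z":0,"rx":0,"ry":0,"rz":2.27,"claw":255},
  {"x":7.8,"y":74,"z":0,"rx":0,"ry":0,"rz":2.55,"claw":255},
  {"x":6.8,"y":82.3,"z":0,"rx":0,"ry":0,"rz":2.83,"claw":255},
])

```text
time_s: 19.4
position: [0.5128, -0.1456, 0.1252]
tcp_rot: [[-0.983, -0.182, -0.0], [-0.182, 0.983, -0.003], [0.001, -0.003, -1.0]]
force: [1.8, -7.0, -7.5]
opening: 0.174
grasp_force: 30.0
```

Run:
```python
from h import *
s=read_state();M=s['tcp_rot'];P=s['position'];pv=np.array([.6865,-.080,P[2]])
v=P-pv;a0=np.arctan2(v[1],v[0]);r=np.hypot(v[0],v[1]);print(r,np.degrees(a0)%360)
N=9;e=np.radians(173.2)
for k in range(1,N+1):
    a=(a0%(2*np.pi))+(e-a0%(2*np.pi))*k/N;q=pv+.185*np.array([np.cos(a),np.sin(a),0])-(pv+.185*np.array([np.cos(a0),np.sin(a0),0]))
    print(k,(M.T@q*1000).round(1)[:2],round(17*k/N/6,2))
```

```text
0.1857106177520082 200.70185227705585
1 [1.5 9.8] 0.31
2 [ 2.5 19.6] 0.63
3 [ 2.9 29.4] 0.94
4 [ 2.8 39.3] 1.26
5 [ 2.2 49.1] 1.57
6 [ 1.1 58.9] 1.89
7 [-0.6 68.7] 2.2
8 [-2.8 78.3] 2.52
9 [-5.4 87.8] 2.83
```

Call:
apply_moves([
  {"x":1.5,"y":9.8,"z":0,"rx":0,"ry":0,"rz":0.31,"claw":255},
  {"x":2.5,"y":19.6,"z":0,"rx":0,"ry":0,"rz":0.63,"claw":255},
  {"x":2.9,"y":29.4,"z":0,"rx":0,"ry":0,"rz":0.94,"claw":255},
  {"x":2.8,"y":39.3,"z":0,"rx":0,"ry":0,"rz":1.26,"claw":255},
  {"x":2.2,"y":49,"z":0,"rx":0,"ry":0,"rz":1.57,"claw":255},
  {"x":1.1,"y":58.9,"z":0,"rx":0,"ry":0,"rz":1.89,"claw":255},
  {"x":-0.6,"y":68.7,"z":0,"rx":0,"ry":0,"rz":2.2,"claw":255},
  {"x":-2.8,"y":78.3,"z":0,"rx":0,"ry":0,"rz":2.52,"claw":255},
  {"x":-4,"y":83,"z":0,"rx":0,"ry":0,"rz":2.7,"claw":255},
  {"x":-4,"y":83,"z":0,"rx":0,"ry":0,"rz":2.7,"claw":255},
])

```text
time_s: 20.65
position: [0.5011, -0.0634, 0.1251]
tcp_rot: [[-0.995, 0.097, -0.001], [0.097, 0.995, -0.003], [0.001, -0.003, -1.0]]
force: [0.7, -9.8, -7.1]
opening: 0.175
grasp_force: 30.0
```

Run:
```python
from h import *
s=read_state();P=s['position'];v=P-np.array([.6865,-.080,P[2]]);print(np.hypot(v[0],v[1]),np.degrees(np.arctan2(v[1],v[0]))%360,s['force'])
```

```text
0.18614056223111017 174.88745501231418 [ 0.71050577 -9.78185776 -7.0908221 ]
```

Call:
apply_moves([
  {"x":0,"y":2,"z":0,"rx":0,"ry":0,"rz":0,"claw":255},
  {"x":0,"y":4,"z":0,"rx":0,"ry":0,"rz":0,"claw":255},
  {"x":0,"y":4,"z":0,"rx":0,"ry":0,"rz":0,"claw":255},
  {"x":0,"y":4,"z":0,"rx":0,"ry":0,"rz":0,"claw":255},
])

```text
time_s: 21.15
position: [0.5013, -0.0598, 0.1251]
tcp_rot: [[-0.995, 0.097, -0.002], [0.097, 0.995, -0.003], [0.001, -0.003, -1.0]]
force: [0.5, -9.6, -7.7]
opening: 0.177
grasp_force: 30.0
```

Not at the stop yet, because the force hasn't risen.

Call:
apply_moves([
  {"x":0,"y":1.5,"z":0,"rx":0,"ry":0,"rz":0,"claw":255},
  {"x":0,"y":3,"z":0,"rx":0,"ry":0,"rz":0,"claw":255},
  {"x":0,"y":3,"z":0,"rx":0,"ry":0,"rz":0,"claw":255},
  {"x":0,"y":3,"z":0,"rx":0,"ry":0,"rz":0,"claw":255},
])

```text
time_s: 21.65
position: [0.5014, -0.0588, 0.1251]
tcp_rot: [[-0.995, 0.096, -0.002], [0.096, 0.995, -0.007], [0.002, -0.007, -1.0]]
force: [-1.6, -16.9, -7.2]
opening: 0.174
grasp_force: 30.0
```

The arm moved only 1 of 3 mm and the force rose to 17 N, so it's at the stop. I'll hold and take a last look.

Call:
apply_moves([
  {"x":0,"y":0,"z":0,"rx":0,"ry":0,"rz":0,"claw":255},
  {"x":0,"y":0,"z":0,"rx":0,"ry":0,"rz":0,"claw":255},
  {"x":0,"y":0,"z":0,"rx":0,"ry":0,"rz":0,"claw":255},
  {"x":0,"y":0,"z":0,"rx":0,"ry":0,"rz":0,"claw":255},
])

```text
time_s: 22.15
position: [0.5014, -0.0588, 0.1251]
tcp_rot: [[-0.995, 0.096, -0.002], [0.096, 0.995, -0.006], [0.002, -0.007, -1.0]]
force: [-2.2, -15.9, -7.1]
opening: 0.182
grasp_force: 30.0
```

```bash
python3 -c "
from h import *
p,d=capture('scene')
cr=p[180:300,190:390];cv2.imwrite('pics/end.png',cv2.resize(cr[:,:,::-1],None,fx=4,fy=4,interpolation=cv2.INTER_CUBIC))"
```

```text
(no output)
```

View pics/end.png

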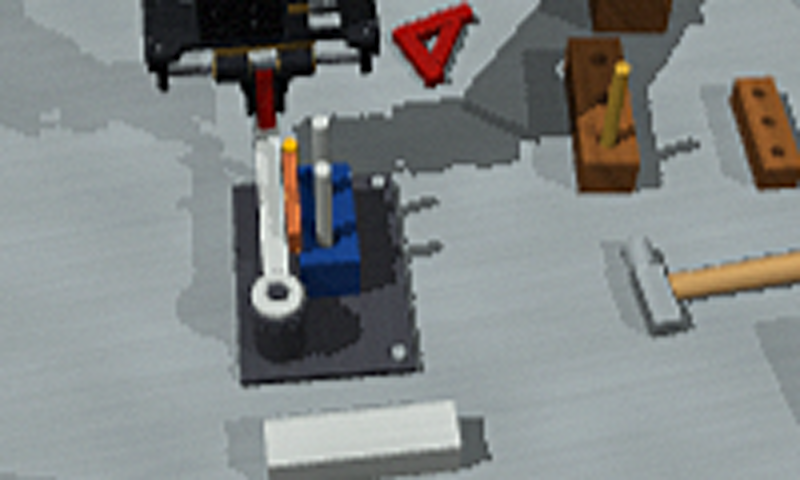

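The arm bar (265,200) lies against the pin (290,150) with the gripper on the red handle (265,100). Both rods stand in the block at (322,130) and (322,200), and brass is in the rack at (618,100). I'm handing in.

```bash
python3 -c "
from rig import *
print(hand_in())"
```

```text
the job is handed in; nothing more can be done
None
```

I've handed the job in: both steel rods stand in the jig's sockets, the brass rod is still in its rack, and the gripper is holding the swing arm at its stop by the red handle (about 22 s of the 72 s used); the hand-in returned no verdict.

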